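# Find the tired shock mount and fold down its tag

## Robot

A 6-joint arm with a two-finger parallel gripper is mounted at the origin on the work surface. World frame = base frame: x ahead of the robot, y to its left, z up, the work surface at z = 0. Lengths are in mm, angles in rad, forces in N, time in s.
With the tool pointing down it reaches from about 300 to 775 mm from the base axis. Payload 14.6 kg.
Tool frame: the origin (TCP) lies midway between the tips of the shut fingers; the grasp point (between the pads) lies 19 mm behind it; z points along the fingers, y is the direction in which the jaws open and shut (so a half turn about z gives the same grasp; the last joint's range is limited). The gripper opens to 94 mm and grips with 3 to 60 N. Pads are 16 mm wide; open, the fingers measure 119 mm over their backs; the gripper's body (75 mm by 177 mm) begins 78 mm behind the grasp point.
Start: joints at [-1.253, 0.3, 1.521, -0, 1.321, -0.067], TCP at [206.448, -509.773, 205.446] pointing down, gripper open.
Joint ranges: [-3.03, 3.03], [-0.79, 2.21], [0.23, 2.52], [-1.04, 4.18], [0, 3.07], [-2.55, 2.55]. Speed limits (rad/s): [2.22, 2.22, 2.57, 3.14, 3.14, 3.14].

## Interface

Orientations are given as [roll, pitch, yaw] about the fixed x, y, z axes, in that order (R = Rz(yaw) Ry(pitch) Rx(roll)).
In Python, from cell import manip, camera gives the robot as it stands. The module is installed in compiled form; this text tells all that it offers.
- The arm moves only by the tool jog_arm, never from a script. Its argument "commands" is a list of rows, each a list of 7 numbers: the shift along the world's x, y, z in units of 1 m (1.0 is 1 m), then the turn, a rotation vector about the world's x, y, z in units of 120 degrees (1.0 is 120 degrees), then the opening, from 0 (shut) to 1 (fully open). In form: [[x, y, z, ax, ay, az, grip], ...]. A call has exactly 10 rows; each row is the pose to reach, as a shift and turn from the pose commanded when the call began; what a row does not reach only later rows make up. A row lasts 1/8 s, in which the tool goes at most 62.5 mm and 10.7 degrees, less where a joint would pass 70% of its speed; a pose out of reach is approached as far as the arm can. A call with a number of a shift or a turn outside -1 to 1 is refused whole. A call with a gripper value outside its range is refused whole. The fingers move at their own pace and stop on an object; "grip_force" is the grip in N (left out, the last holds). Time passes only in rows, so rows that repeat a pose let the fingers close, or fill a call up. It gives the time, the measured TCP pose, the force and the opening at its end, in the units of the state.
- manip.read_state(): the state, without advancing time (a new reading comes with each control period).
- camera(name): name is "scene" or "side" or "wrist"; returns a dict with "pixels" (384x512x3 uint8, blue, green, red), "vertical_fov" (degrees; the focal length in pixels is half the picture's height over the tangent of half this angle, whatever the lens; pixels are square), "cx", "cy" (the principal point, pixels), "rvec" (rotation vector, rad) and "tvec" (3), from world to camera coordinates, as OpenCV has them. Camera axes: x right, y down, z forward; pixel columns grow to the right and rows downward; lengths in mm; the calibration is good to about 2 mm. The wrist camera is an equidistant fisheye: a pixel r from the principal point sees the ray r / f radians off the axis. A picture is of the moment at which its call begins. There is no depth.
- manip.sign_off(): hands the job in, once; it reports no verdict.
The state is a dict: "clock": time; "joints": joint angles; "qd": joint speeds; "effort": joint torques, N m; "eef_pos": TCP position; "eef_rot": TCP orientation; "wrist_force": force on the tool from outside, world axes, zero at the start; "moment": the same for the moment, N m; "finger_gap": finger opening in mm.
Only numpy, scipy, OpenCV 4.12 (cv2) and the standard library are available. Lean on these libraries where they do the work, as an engineer would, in place of code of your own. Each camera call takes 0.05 s, during which the arm holds its last target.

## Task

Three spring shock mounts from a gearbox stand in a row for checking. With the fingertips press each sprung pad down about half of its 12 mm travel, going along the row from the robot's left to its right and pausing a moment on each, to feel which is the softest; then push the raised tag of that one right down, flat to its block. Leave the other two tags up, do not shove, tip or lift the blocks, and leave the loose tools and parts lying around alone.

Things in the scene. Friction and masses are not known exactly. Their poses are not given: they have to be found in the camera images.
- plate: flat bare steel inspection plate, 250 x 430 x 12 mm, fixed to the bench; origin at the centre of its underside, x across it away from the robot, y along the row of gauge blocks to the robot's left, z up. Its yaw is within 15 degrees of the robot's axes. The three gauge blocks stand on it in a row along y, 125 mm apart.
- station_k: loose dark steel gauge block 150 x 84 x 16 mm, about 1.3 kg, standing on the plate with one shock mount bolted on its far half and a hinged tag on its near half; the three are alike to the eye, and the letter tells neither place nor stiffness. Origin at the centre of its underside; its -x is its front (tag side, towards the robot), z up. Mount axis at x = +35, y = 0 mm; tag hinge line along y at x = -22, z = 21 mm.
- pad_k_top (a point): centre of the top face of this block's sprung pad: a round black rubber-faced steel cap, 50 mm across, 10 mm thick, on a coil spring in a grey cup; 76 mm above the block's underside when free; moves with the pad
- pad_k (a joint): how far this pad is pressed down, m: 0.012 on its stop; it springs back, and a free pad rests within about 1.5 mm of 0. Two mounts are sound and take about 8 to 10 N at half travel (6 mm), the tired one about 2 N.
- tag_k_end (a point): middle of the free end of this block's tag: a bare aluminium blade 42 mm wide, 48 mm from hinge to free end, 3 mm thick, leaning out to the front at up to 45 degrees above level when raised; moves with the tag. Pushing straight down on the blade, 25 to 30 mm in front of its hinge, folds it.
- tag_k (a joint): angle of this tag, rad: 0 raised (45 degrees above level), 0.72 folded down on its stop, nearly level, about 5 mm above the block. Stiff hinge, stays where it is left (about 2 N at 28 mm from the hinge).
- station_m: loose dark steel gauge block 150 x 84 x 16 mm, about 1.3 kg, standing on the plate with one shock mount bolted on its far half and a hinged tag on its near half; the three are alike to the eye, and the letter tells neither place nor stiffness. Origin at the centre of its underside; its -x is its front (tag side, towards the robot), z up. Mount axis at x = +35, y = 0 mm; tag hinge line along y at x = -22, z = 21 mm.
- pad_m_top (a point): centre of the top face of this block's sprung pad: a round black rubber-faced steel cap, 50 mm across, 10 mm thick, on a coil spring in a grey cup; 76 mm above the block's underside when free; moves with the pad
- pad_m (a joint): how far this pad is pressed down, m: 0.012 on its stop; it springs back, and a free pad rests within about 1.5 mm of 0. Two mounts are sound and take about 8 to 10 N at half travel (6 mm), the tired one about 2 N.
- tag_m_end (a point): middle of the free end of this block's tag: a bare aluminium blade 42 mm wide, 48 mm from hinge to free end, 3 mm thick, leaning out to the front at up to 45 degrees above level when raised; moves with the tag. Pushing straight down on the blade, 25 to 30 mm in front of its hinge, folds it.
- tag_m (a joint): angle of this tag, rad: 0 raised (45 degrees above level), 0.72 folded down on its stop, nearly level, about 5 mm above the block. Stiff hinge, stays where it is left (about 2 N at 28 mm from the hinge).
- station_t: loose dark steel gauge block 150 x 84 x 16 mm, about 1.3 kg, standing on the plate with one shock mount bolted on its far half and a hinged tag on its near half; the three are alike to the eye, and the letter tells neither place nor stiffness. Origin at the centre of its underside; its -x is its front (tag side, towards the robot), z up. Mount axis at x = +35, y = 0 mm; tag hinge line along y at x = -22, z = 21 mm.
- pad_t_top (a point): centre of the top face of this block's sprung pad: a round black rubber-faced steel cap, 50 mm across, 10 mm thick, on a coil spring in a grey cup; 76 mm above the block's underside when free; moves with the pad
- pad_t (a joint): how far this pad is pressed down, m: 0.012 on its stop; it springs back, and a free pad rests within about 1.5 mm of 0. Two mounts are sound and take about 8 to 10 N at half travel (6 mm), the tired one about 2 N.
- tag_t_end (a point): middle of the free end of this block's tag: a bare aluminium blade 42 mm wide, 48 mm from hinge to free end, 3 mm thick, leaning out to the front at up to 45 degrees above level when raised; moves with the tag. Pushing straight down on the blade, 25 to 30 mm in front of its hinge, folds it.
- tag_t (a joint): angle of this tag, rad: 0 raised (45 degrees above level), 0.72 folded down on its stop, nearly level, about 5 mm above the block. Stiff hinge, stays where it is left (about 2 N at 28 mm from the hinge).
- socket: loose socket, 24 mm across, 42 mm tall, upright on the plate in the gap between two gauge blocks, level with the mounts; origin under its centre; to be left alone
- bolt: loose hex bolt standing on its head, 21 mm head, 42 mm tall, on the plate in the other gap; origin under its centre; to be left alone
- gear: loose two-step gear, 88 mm across, 36 mm tall, at the back of the bench; origin under its centre; to be left alone
- shaft: loose gearbox shaft standing on its 104 mm flange, 172 mm tall, left of the plate; origin under its centre; to be left alone
- screwdriver: loose screwdriver with red handle, 200 mm long, right of the plate; origin on its underside; to be left alone
- pliers: loose pliers with red handles, 150 mm long, 14 mm thick, lying left of the plate; origin 8 mm from its pivot, on its underside; to be left alone
- bearing_ring: loose bearing ring, 72 mm across, 16 mm tall, at the back of the bench; origin under its centre; to be left alone
Things that resemble listed ones, but are neither listed nor needed, are in the scene too. Leave any orange or red look-alike of the station_m alone. What is shaped like the station_k but red is not meant.

How it is judged (in metres and radians):
On the way, in this order (a step that is already met when the one before it is completed fails the run):
1. the left pad of the row is pressed about half-way (more than 4.5 mm) (((value of joint pad_k above 0.0045 m and y of pad_k_top in the frame of plate above 0.0625 m) or (value of joint pad_m above 0.0045 m and y of pad_m_top in the frame of plate above 0.0625 m) or (value of joint pad_t above 0.0045 m and y of pad_t_top in the frame of plate above 0.0625 m))), for 0.15 s.
2. then the middle pad is pressed likewise (((value of joint pad_k above 0.0045 m and y of pad_k_top in the frame of plate between -0.0625 and 0.0625 m) or (value of joint pad_m above 0.0045 m and y of pad_m_top in the frame of plate between -0.0625 and 0.0625 m) or (value of joint pad_t above 0.0045 m and y of pad_t_top in the frame of plate between -0.0625 and 0.0625 m))), for 0.15 s.
3. then the right pad is pressed likewise (((value of joint pad_k above 0.0045 m and y of pad_k_top in the frame of plate below -0.0625 m) or (value of joint pad_m above 0.0045 m and y of pad_m_top in the frame of plate below -0.0625 m) or (value of joint pad_t above 0.0045 m and y of pad_t_top in the frame of plate below -0.0625 m))), for 0.15 s.
4. then the tag of the softest mount is pushed right down (((value of joint tag_k above 0.6 rad and value of joint pad_k between 0.0007 and 0.002 m) or (value of joint tag_m above 0.6 rad and value of joint pad_m between 0.0007 and 0.002 m) or (value of joint tag_t above 0.6 rad and value of joint pad_t between 0.0007 and 0.002 m))), for 0.1 s.
At the end, for the whole second after the job is handed in: softest mount's tag (the one whose free pad settles over 0.7 mm by its own weight) folded down past 0.6 rad, the other tags still up (under 0.3 rad), pads sprung back, blocks upright, at rest and within 20 mm of their start, loose things within 25 mm (((value of joint tag_k above 0.6 rad and value of joint pad_k between 0.0007 and 0.002 m and value of joint each of tag_m, tag_t below 0.3 rad) or (value of joint tag_m above 0.6 rad and value of joint pad_m between 0.0007 and 0.002 m and value of joint each of tag_k, tag_t below 0.3 rad) or (value of joint tag_t above 0.6 rad and value of joint pad_t between 0.0007 and 0.002 m and value of joint each of tag_k, tag_m below 0.3 rad)) and value of joint each of pad_k, pad_m, pad_t below 0.002 m and distance of each of station_k, station_m, station_t from where it was at the start of the episode below 0.02 m and angle between each of station_k, station_m, station_t's own z axis and vertical below 0.05 rad and linear speed of each of station_k, station_m, station_t below 0.02 m/s and distance of each of socket, bolt, gear, shaft, screwdriver, pliers, bearing_ring from where it was at the start of the episode below 0.025 m); the robot touches nothing.
It fails at once if the tag of a sound mount is pushed down (past 0.3 rad; a sound mount is told by its free pad settling less than 0.7 mm under its own weight) ((value of joint tag_k above 0.3 rad and value of joint pad_k below 0.0007 m) or (value of joint tag_m above 0.3 rad and value of joint pad_m below 0.0007 m) or (value of joint tag_t above 0.3 rad and value of joint pad_t below 0.0007 m)).
It fails at once if a gauge block is shoved more than 20 mm, tipped or lifted (distance of any of station_k, station_m, station_t from where it was at the start of the episode above 0.02 m or angle between any of station_k, station_m, station_t's own z axis and vertical above 0.1 rad or height (world z) of any of station_k, station_m, station_t above 0.02 m).
It fails at once if a loose tool or part is moved more than 25 mm or lifted (distance of any of socket, bolt, gear, shaft, screwdriver, pliers, bearing_ring from where it was at the start of the episode above 0.025 m).
It also fails if it takes over 51 s, if anything falls off the work surface, if the arm or the gripper's body presses on something with over 40 N, if the wrist force passes 120 N, or if a joint passes its speed limit or range.

## Working session

There is one attempt and no reset: what is moved stays moved. The work goes in short steps, Python scripts to look and compute and a tool call to move; the robot and the scene stay as the last step left them, time stands still between calls to the robot, and variables do not carry over. Pictures are saved under pics/ and viewed, and the job is handed in when it is done.

Besides the shell and the picture viewer there is one more tool, called after "Call:" by a JSON object that holds its "fn" and its "kwargs", one argument or row to a line. jog_arm: Moves the arm, as the interface text tells. Its arguments: {"type":"object","properties":{"commands":{"type":"array","items":{"type":"array","items":{"type":"number"}}},"grip_force":{"type":"number"}},"required":["commands"]}

```bash
mkdir -p pics; cat > h.py <<'E'
import numpy as np, cv2
from cell import manip, camera
def cam(n):
    c=camera(n); c['R']=cv2.Rodrigues(np.array(c['rvec'],float))[0]; c['t']=np.array(c['tvec'],float).reshape(3)
    c['f']=c['pixels'].shape[0]/2/np.tan(np.radians(c['vertical_fov'])/2); c['name']=n; return c
def ray(c,u,v):
    x,y=(u-c['cx']),(v-c['cy'])
    if c['name']=='wrist':
        r=np.hypot(x,y);th=r/c['f'];d=np.array([x/r*np.sin(th),y/r*np.sin(th),np.cos(th)]) if r>0 else np.array([0,0,1.])
    else: d=np.array([x/c['f'],y/c['f'],1])
    return -c['R'].T@c['t'], c['R'].T@d
def onz(c,u,v,z):
    o,d=ray(c,u,v); return o+d*(z-o[2])/d[2]
def proj(c,p):
    q=c['R']@np.array(p,float)+c['t']
    if c['name']=='wrist':
        r=np.hypot(q[0],q[1]);th=np.arctan2(r,q[2]);k=c['f']*th/r
        return np.array([c['cx']+k*q[0],c['cy']+k*q[1]])
    return np.array([c['cx']+c['f']*q[0]/q[2],c['cy']+c['f']*q[1]/q[2]])
E
python3 - <<'E'
from h import *
import pickle
d={}
for n in ['scene','side','wrist']:
    c=cam(n);d[n]=c;cv2.imwrite(f'pics/{n}0.png',c['pixels']);print(n,c['vertical_fov'],ray(c,256,192))
pickle.dump(d,open('c0.pkl','wb'))
print(manip.read_state())
E
```

```text
scene 48.89206395981637 (array([1506.77730046,  -73.53616078,  879.00489109]), array([-0.76754641,  0.0329083 , -0.64027357]))
side 54.881271892216084 (array([-15.28602861, 959.589745  , 701.58737917]), array([ 0.41597534, -0.77433903, -0.47690637]))
wrist 65.70646984690485 (array([ 281.33389238, -478.68271076,  384.45158155]), array([-0.23077298, -0.112142  , -0.96652367]))
{'clock': 0.15, 'joints': array([-1.25256516e+00,  3.00344965e-01,  1.52142640e+00,  1.99066688e-05,
        1.32068044e+00, -6.65672101e-02]), 'qd': array([-2.04902818e-03, -1.38001906e-03, -1.40295948e-03,  1.22239064e-04,
        1.43953166e-03, -1.69865375e-05]), 'effort': array([ 1.98573398e-04, -5.31961083e+01, -3.52823424e+01,  7.07652722e-02,
        2.35816045e-02, -6.14967303e-05]), 'eef_pos': array([ 206.41387066, -509.59185027,  205.02095452]), 'eef_rot': array([-3.14073669e+00, -7.63891243e-05,  3.84793412e-01]), 'wrist_force': array([-0.09730942,  0.03528869, -0.19261315]), 'moment': array([0.01039577, 0.01008287, 0.05054825]), 'finger_gap': 93.67168390078524}
```

View pics/scene0.png

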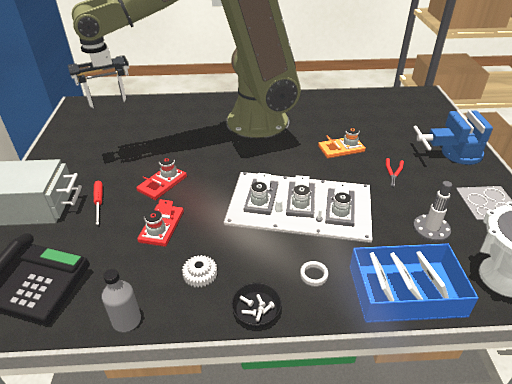

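View pics/side0.png

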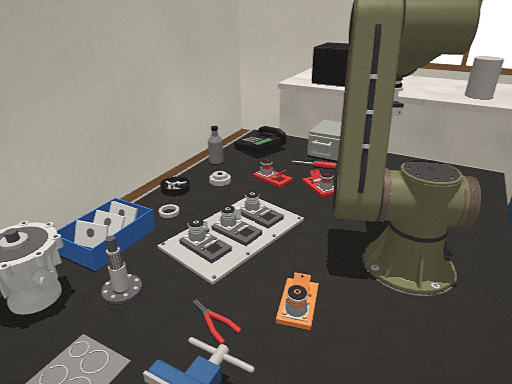

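View pics/wrist0.png

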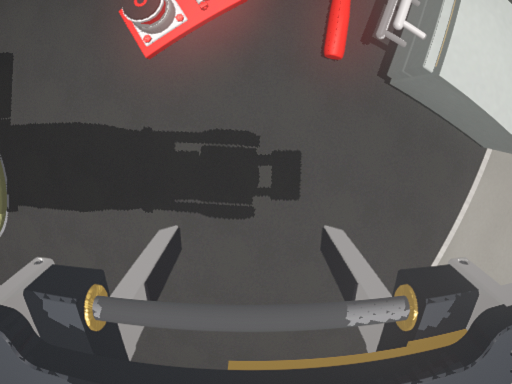

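The scene view looks back at the robot, so the robot's left is image right. Three dark stations stand on the pale plate at about (260,190), (302,195) and (342,203). The red look-alikes at (165,172) and (157,222) and the orange one at (350,142) are off the plate and not meant. I'll confirm this in enlarged crops.

```bash
python3 - <<'E'
from h import *
import pickle
d=pickle.load(open('c0.pkl','rb'))
cv2.imwrite('pics/sc_crop.png',cv2.resize(d['scene']['pixels'][160:250,215:385],None,fx=4.6,fy=4.6,interpolation=cv2.INTER_CUBIC))
cv2.imwrite('pics/si_crop.png',cv2.resize(d['side']['pixels'][180:285,150:310],None,fx=5,fy=5,interpolation=cv2.INTER_CUBIC))
E
```

```text
(no output)
```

View pics/sc_crop.png

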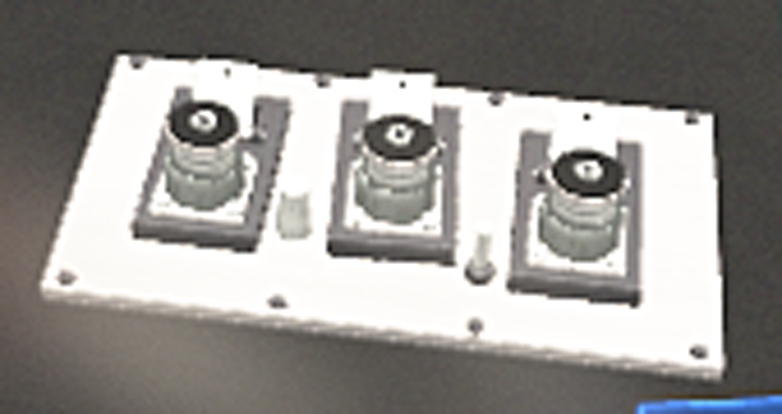

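View pics/si_crop.png

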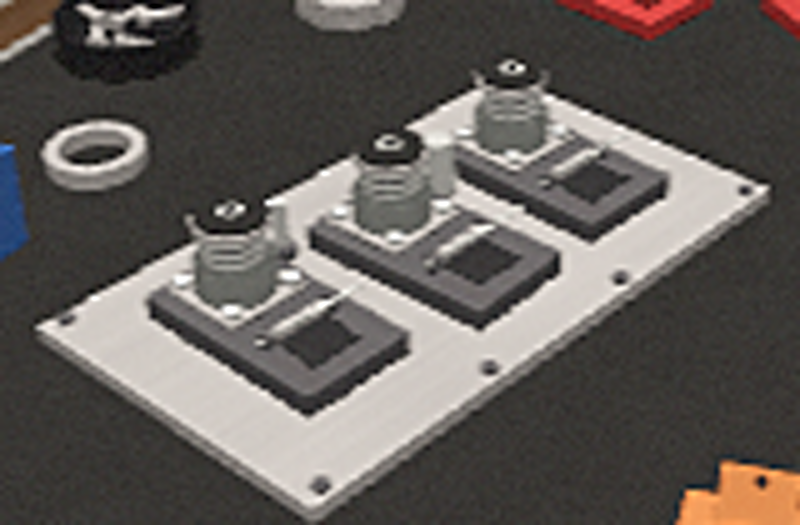

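The dark stations stand on the pale plate. The white caps mark the pad centres at scene crop pixels (203,120), (400,133) and (588,172), and side crop pixels (512,68), (390,143) and (230,210).

```bash
python3 - <<'E'
from h import *
import pickle
d=pickle.load(open('c0.pkl','rb'))
S=[(203,120),(400,133),(588,172)];T=[(512,68),(390,143),(230,210)]
P=[]
for s,t in zip(S,T):
    a=(215+s[0]/4.6,160+s[1]/4.6);b=(150+t[0]/5,180+t[1]/5)
    pa=onz(d['scene'],*a,88);pb=onz(d['side'],*b,88)
    o1,d1=ray(d['scene'],*a);o2,d2=ray(d['side'],*b)
    k=np.linalg.lstsq(np.c_[d1,-d2],o2-o1,rcond=None)[0]
    tri=(o1+k[0]*d1+o2+k[1]*d2)/2
    print(pa.round(1),pb.round(1),tri.round(1),np.linalg.norm(o1+k[0]*d1-o2-k[1]*d2).round(1));P.append(pa)
# plate corners scene
C=[(118,55),(716,115),(722,365),(42,285)]
C=[onz(d['scene'],215+u/4.6,160+v/4.6,12) for u,v in C]
for c in C:print(c.round(1))
print('centre',np.mean(C,0).round(1))
v=C[1]-C[0];w=C[2]-C[3];print(np.degrees(np.arctan2(-v[0],v[1])),np.degrees(np.arctan2(-w[0],w[1])),np.linalg.norm(v),np.linalg.norm(w),np.linalg.norm(C[3]-C[0]))
v=P[2]-P[0];print(np.degrees(np.arctan2(-v[0],v[1])),np.linalg.norm(v))
E
```

```text
[531.7 -22.2  88. ] [525.4 -20.6  88. ] [527.5 -22.7  85.6] 2.2
[552.9 103.1  88. ] [546.4 104.4  88. ] [548.7 102.9  85.6] 2.6
[598.6 215.1  88. ] [590.1 217.1  88. ] [593.5 215.2  84.9] 3.2
[357.7 -75.6  12. ]
[455.6 346.4  12. ]
[696.3 286.5  12. ]
[ 599.5 -130.    12. ]
centre [527.3 106.8  12. ]
-13.047795488615172 -13.080635355838846 433.2199534184443 427.5812511476992 247.7939115023142
-15.742821507443553 246.52117653638473
```

Call:
{"fn": "jog_arm", "kwargs": {
  "commands": [
    [0.03,0.056,0,0,0,-0.03,0],
    [0.059,0.112,0,0,0,-0.06,0],
    [0.088,0.167,0,0,0,-0.09,0],
    [0.117,0.222,0,0,0,-0.12,0],
    [0.146,0.277,0,0,0,-0.15,0],
    [0.175,0.332,0,0,0,-0.19,0],
    [0.204,0.387,0,0,0,-0.23,0],
    [0.235,0.446,0,0,0,-0.27,0],
    [0.265,0.503,0,0,0,-0.293,0],
    [0.269,0.51,0,0,0,-0.293,0]
  ],
  "grip_force": 20
}}

```text
clock: 1.4
eef_pos: [476.1, 3.0, 205.1]
eef_rot: [-3.141, 0.001, -0.226]
wrist_force: [0.3, -0.5, -0.7]
finger_gap: 0.6
```

Now on to a point above the left pad (595, 216, 205).

Call:
{"fn": "jog_arm", "kwargs": {
  "commands": [
    [0.02,0.05,0.0,0,0,0,0],
    [0.044,0.1,0.0,0,0,0,0],
    [0.068,0.15,0.0,0,0,0,0],
    [0.09,0.19,0,0,0,0,0],
    [0.11,0.21,0,0,0,0,0],
    [0.119,0.215,0,0,0,0,0],
    [0.119,0.215,0,0,0,0,0],
    [0.119,0.215,0,0,0,0,0],
    [0.119,0.215,0,0,0,0,0],
    [0.119,0.215,0,0,0,0,0]
  ]
}}

```text
clock: 2.65
eef_pos: [594.3, 214.9, 205.8]
eef_rot: [-3.141, -0.0, -0.229]
wrist_force: [0.3, 0.6, 0.6]
finger_gap: 0.3
```

```bash
python3 - <<'E'
from h import *
import pickle
d={}
for n in ['scene','side','wrist']:
    c=cam(n);d[n]=c
    cv2.imwrite(f'pics/{n}1.png',c['pixels'])
pickle.dump(d,open('c1.pkl','wb'))
s=manip.read_state();print(s['eef_pos'],s['eef_rot'],s['wrist_force'],s['joints'])
w=d['wrist'];print(proj(w,s['eef_pos']))
for p in [(529,-22,88),(550,103.5,88),(595,216,88)]:print(proj(w,p))
E
```

```text
[594.3913331  215.12723754 205.57269236] [-3.14151775e+00 -1.23399872e-04 -2.28912579e-01] [-0.48854758 -0.03840093  0.1651696 ] [2.89327760e-01 4.85669333e-01 1.26462819e+00 4.00999928e-06
 1.39115083e+00 2.08903595e+00]
[252.69417115 240.20826289]
[450.47065843 201.83878181]
[359.6253707  209.44210423]
[250.96566679 193.25438911]
```

View pics/wrist1.png

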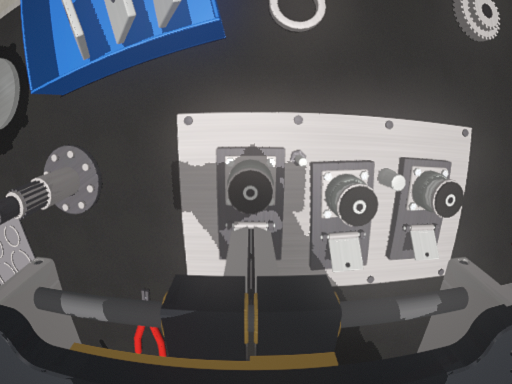

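The wrist view puts the pads at (251,192), (360,207) and (449,200), within 2 px of my predictions. I'll press the left pad down to z ≈ 81.5, with the free top at 88, and hold there.

Call:
{"fn": "jog_arm", "kwargs": {
  "commands": [
    [0,0,-0.04,0,0,0,0],
    [0,0,-0.08,0,0,0,0],
    [0,0,-0.105,0,0,0,0],
    [0,0,-0.113,0,0,0,0],
    [0,0,-0.117,0,0,0,0],
    [0,0,-0.12,0,0,0,0],
    [0,0,-0.122,0,0,0,0],
    [0,0,-0.124,0,0,0,0],
    [0,0,-0.124,0,0,0,0],
    [0,0,-0.124,0,0,0,0]
  ]
}}

```text
clock: 4.05
eef_pos: [594.9, 215.4, 82.7]
eef_rot: [-3.141, -0.002, -0.229]
wrist_force: [-1.5, -0.6, 7.6]
finger_gap: 0.7
```

```bash
python3 - <<'E'
from h import *
for i in range(3):
    c=cam('side' if i<2 else 'wrist'); s=manip.read_state();print(s['clock'],s['eef_pos'],s['wrist_force'])
    cv2.imwrite(f'pics/p1_{i}.png',c['pixels'] if i==2 else cv2.resize(c['pixels'][180:285,150:310],None,fx=5,fy=5,interpolation=cv2.INTER_CUBIC))
E
```

```text
4.1 [594.93169215 215.40720873  82.74258644] [-2.01713576 -0.9092625   7.89575394]
4.15 [594.92877836 215.40863949  82.76485765] [-2.43491643 -1.37998227  7.75775899]
4.2 [594.93508009 215.37477262  82.76786349] [-2.37939681 -0.68196361  7.04626415]
```

View pics/p1_0.png

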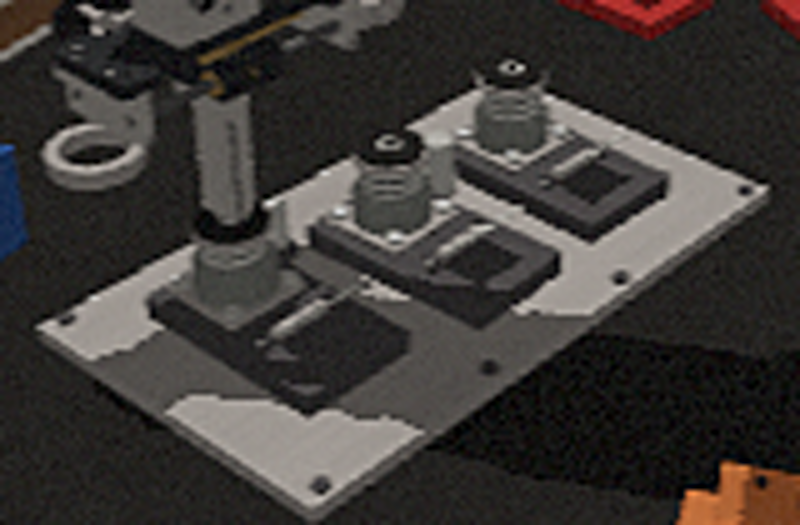

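The left pad gives about 7.5 N at 5.2 mm, which is the sound range. I'll press 1.5 mm deeper for margin, then lift clear and start towards the middle pad.

Call:
{"fn": "jog_arm", "kwargs": {
  "commands": [
    [0,0,-0.0015,0,0,0,0],
    [0,0,-0.0015,0,0,0,0],
    [0,0,-0.0015,0,0,0,0],
    [0,0,-0.0015,0,0,0,0],
    [0,0,0.01,0,0,0,0],
    [0,0,0.03,0,0,0,0],
    [-0.015,-0.037,0.03,0,0,0,0],
    [-0.03,-0.075,0.03,0,0,0,0],
    [-0.045,-0.112,0.03,0,0,0,0],
    [-0.045,-0.112,0.03,0,0,0,0]
  ]
}}

```text
clock: 5.45
eef_pos: [549.0, 101.5, 112.1]
eef_rot: [3.142, -0.0, -0.231]
wrist_force: [0.6, -0.3, 0.6]
finger_gap: 0.5
```

```bash
python3 - <<'E'
from h import *
c=cam('wrist'); s=manip.read_state();print(s['clock'],s['eef_pos'],s['wrist_force'],proj(c,s['eef_pos']),proj(c,(550,103.5,88)),proj(c,(529,-22,88)))
cv2.imwrite('pics/w2.png',c['pixels'])
E
```

```text
5.5 [549.56239248 102.63086183 112.13047498] [ 0.08694814  0.47302235 -0.45455913] [250.84317066 239.92106891] [249.52161843 226.26805704] [407.97156052 213.80265316]
```

View pics/w2.png

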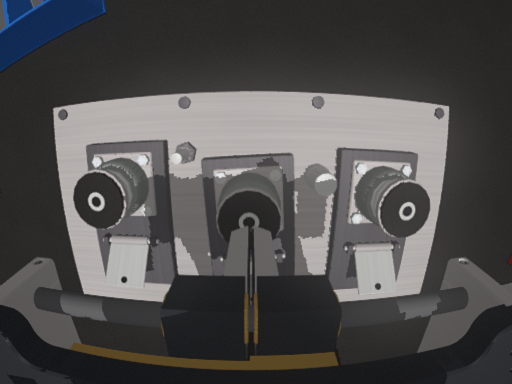

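The fingertip is over the middle pad's white centre at about (249,221). Pressing the middle pad now.

Call:
{"fn": "jog_arm", "kwargs": {
  "commands": [
    [0,0,-0.015,0,0,0,0],
    [0,0,-0.021,0,0,0,0],
    [0,0,-0.025,0,0,0,0],
    [0,0,-0.028,0,0,0,0],
    [0,0,-0.03,0,0,0,0],
    [0,0,-0.0315,0,0,0,0],
    [0,0,-0.0315,0,0,0,0],
    [0,0,-0.0315,0,0,0,0],
    [0,0,-0.0315,0,0,0,0],
    [0,0,-0.0315,0,0,0,0]
  ]
}}

```text
clock: 6.75
eef_pos: [549.6, 103.2, 80.1]
eef_rot: [-3.141, -0.0, -0.229]
wrist_force: [-0.5, 2.8, 3.8]
finger_gap: 0.6
```

```bash
python3 - <<'E'
from h import *
for i in range(6):
    c=cam('side'); s=manip.read_state();print(s['clock'],s['eef_pos'].round(2),s['wrist_force'].round(2))
cv2.imwrite('pics/p2.png',cv2.resize(c['pixels'][180:285,150:310],None,fx=5,fy=5,interpolation=cv2.INTER_CUBIC))
E
```

```text
6.8 [549.57 103.26  80.06] [-0.12  3.2   2.98]
6.85 [549.58 103.24  80.04] [0.21 3.46 3.89]
6.9 [549.58 103.26  80.02] [0.27 3.61 3.02]
6.95 [549.57 103.25  80.01] [0.13 3.61 2.93]
7.0 [549.57 103.24  80.01] [-0.36  2.3   3.25]
7.05 [549.58 103.24  80.02] [0.91 2.64 3.29]
```

View pics/p2.png

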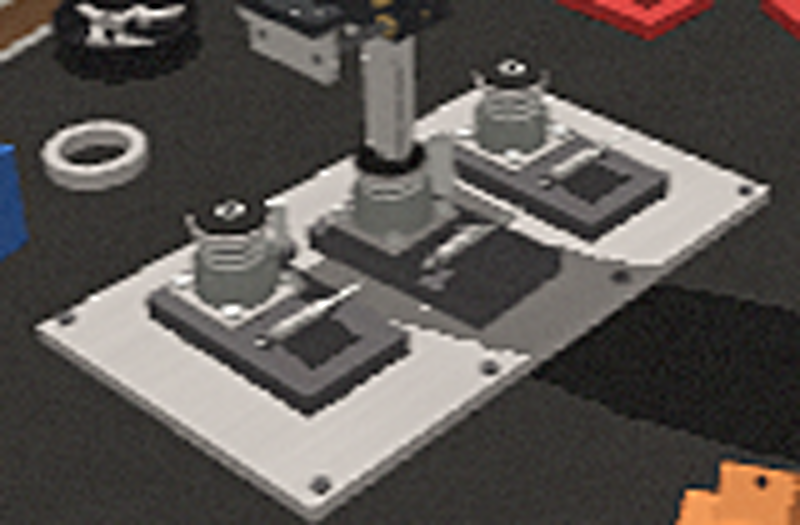

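The middle pad gives about 3.2 N at 8 mm (roughly 2.4 N at 6 mm), so it is the soft one. I'll lift and press the right pad to compare.

Call:
{"fn": "jog_arm", "kwargs": {
  "commands": [
    [0,0,0.01,0,0,0,0],
    [0,0,0.031,0,0,0,0],
    [-0.007,-0.042,0.031,0,0,0,0],
    [-0.014,-0.084,0.031,0,0,0,0],
    [-0.0205,-0.1255,0.031,0,0,0,0],
    [-0.0205,-0.1255,0.031,0,0,0,0],
    [-0.0205,-0.1255,0.02,0,0,0,0],
    [-0.0205,-0.1255,0.015,0,0,0,0],
    [-0.0205,-0.1255,0.015,0,0,0,0],
    [-0.0205,-0.1255,0.015,0,0,0,0]
  ]
}}

```text
clock: 8.3
eef_pos: [529.0, -21.9, 95.0]
eef_rot: [3.142, 0.0, -0.228]
wrist_force: [0.0, 0.4, 0.6]
finger_gap: 0.3
```

```bash
python3 - <<'E'
from h import *
c=cam('wrist'); s=manip.read_state();print(s['clock'],s['eef_pos'],s['wrist_force'],proj(c,(529,-22,88)))
cv2.imwrite('pics/w3.png',c['pixels'])
E
```

```text
8.35 [529.10143555 -21.96688789  95.10335676] [-0.07145413  0.42745951  0.4192084 ] [252.90913788 236.0891834 ]
```

View pics/w3.png

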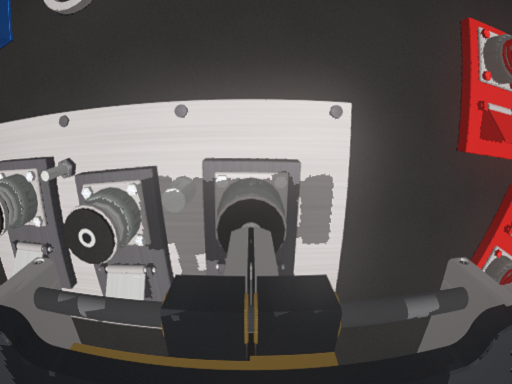

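Call:
{"fn": "jog_arm", "kwargs": {
  "commands": [
    [0,0,-0.005,0,0,0,0],
    [0,0,-0.008,0,0,0,0],
    [0,0,-0.011,0,0,0,0],
    [0,0,-0.013,0,0,0,0],
    [0,0,-0.0145,0,0,0,0],
    [0,0,-0.0145,0,0,0,0],
    [0,0,-0.0145,0,0,0,0],
    [0,0,-0.0145,0,0,0,0],
    [0,0,-0.0145,0,0,0,0],
    [0,0,-0.0145,0,0,0,0]
  ]
}}

```text
clock: 9.6
eef_pos: [529.0, -22.2, 81.2]
eef_rot: [-3.142, -0.0, -0.229]
wrist_force: [-6.1, 1.5, 12.2]
finger_gap: 0.5
```

```bash
python3 - <<'E'
from h import *
for i in range(3):
    c=cam('side'); s=manip.read_state();print(s['clock'],s['eef_pos'].round(2),s['wrist_force'].round(2))
E
```

```text
9.65 [529.03 -22.24  81.23] [-5.84  1.8  12.33]
9.7 [529.   -22.24  81.22] [-4.94  1.28 11.78]
9.75 [529.   -22.24  81.22] [-5.13  1.43 12.21]
```

The right pad gives 12 N at 6.8 mm, which is sound. The softest is the middle mount. I'll lift to get a clear view of its tag.

Call:
{"fn": "jog_arm", "kwargs": {
  "commands": [
    [0,0,0.01,0,0,0,0],
    [0,0,0.04,0,0,0,0],
    [0,0,0.08,0,0,0,0],
    [0,0.01,0.11,0,0,0,0],
    [0,0.02,0.12,0,0,0,0],
    [0,0.02,0.12,0,0,0,0],
    [0,0.02,0.12,0,0,0,0],
    [0,0.02,0.12,0,0,0,0],
    [0,0.02,0.12,0,0,0,0],
    [0,0.02,0.12,0,0,0,0]
  ]
}}

```text
clock: 11.0
eef_pos: [528.9, -2.4, 200.2]
eef_rot: [3.142, 0.0, -0.229]
wrist_force: [-0.0, -0.6, 0.0]
finger_gap: 0.6
```

```bash
python3 - <<'E'
from h import *
import pickle
d={}
for n in ['scene','side','wrist']:
    c=cam(n);d[n]=c
pickle.dump(d,open('c4.pkl','wb'))
s=manip.read_state();print(s['clock'],s['eef_pos'],s['eef_rot'])
cv2.imwrite('pics/w4.png',d['wrist']['pixels'])
p=proj(d['wrist'],(549.6,103.3,88));print(p)
yaw=-.229;ex=np.array([np.cos(yaw),np.sin(yaw),0]);ey=np.array([-ex[1],ex[0],0]);m=np.array([549.6,103.3,0])
for x,y,z in [(-57,21,33),(-57,-21,33),(-57-34,0,67),(-57-28,0,61)]:
    q=m+x*ex+y*ey;q[2]=z;print(x,y,z,q.round(1),proj(d['wrist'],q).round(1))
u,v=60,140
cv2.imwrite('pics/w4c.png',cv2.resize(d['wrist']['pixels'][150:300,60:250],None,fx=4,fy=4,interpolation=cv2.INTER_CUBIC))
E
```

```text
11.15 [528.95739119  -2.31942488 200.43024327] [-3.14157509e+00 -4.45273639e-05 -2.28908682e-01]
[150.63840259 198.54407587]
-57 21 33 [498.9 136.7  33. ] [153.1 228.8]
-57 -21 33 [489.3  95.8  33. ] [184.  229.5]
-91 0 67 [461. 124.  67.] [164.3 264.9]
-85 0 61 [466.8 122.6  61. ] [164.9 258.4]
```

View pics/w4.png

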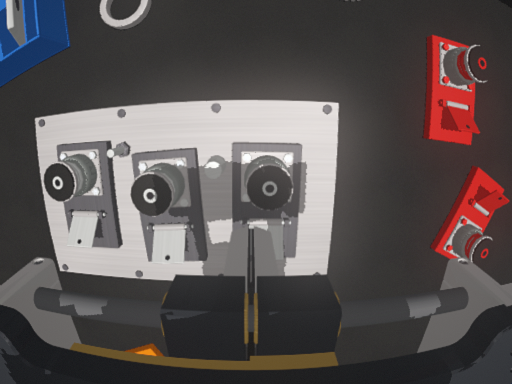

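View pics/w4c.png

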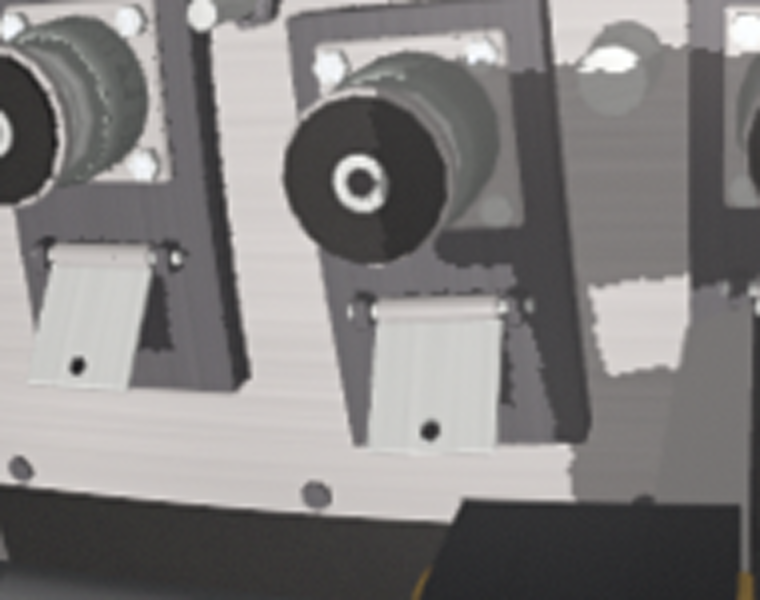

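```bash
python3 - <<'E'
from h import *
import pickle
d=pickle.load(open('c4.pkl','rb'));w=d['wrist']
f=lambda u,v,z:onz(w,60+u/4,150+v/4,z)
pad=f(358,183,87);h1=f(375,307,35);h2=f(503,305,35)
print(pad,h1,h2,np.linalg.norm(h1-h2))
h=(h1+h2)/2;v=h1-h2;print('hinge',h,'yaw',np.arctan2(-v[0],v[1]))
a=pad-h;print('pad-hinge',np.linalg.norm(a[:2]),np.arctan2(a[1],a[0]))
for z in (60,65,68):
  e=f(433,450,z);print(z,e,np.linalg.norm((e-h)[:2]))
  print(np.linalg.norm(f(368,447,z)-f(498,450,z)))
E
```

```text
[552.64256964 104.00383705  87.        ] [502.05530337 133.89204756  35.        ] [493.72053737  91.53695871  35.        ] 43.167370499560654
hinge [497.88792037 112.71450313  35.        ] yaw -0.1943004891967498
pad-hinge 55.44319002903252 -0.15776337883922836
60 [460.01967301 120.73985928  60.        ] 38.70930765851808
42.84030730169741
65 [462.32646471 118.55299167  65.        ] 36.03755093686695
42.170636598067276
68 [463.71053972 117.24087111  68.        ] 34.47580825951925
41.76883417588922
```

Measured hinge-to-pad distance is 55 mm (nominal 57), blade width 42 mm and blade reach 34–36 mm, so the geometry checks out. The push point is 26 mm in front of the hinge, at about (472, 117).

Call:
{"fn": "jog_arm", "kwargs": {
  "commands": [
    [-0.02,0.045,0,0,0,0,0],
    [-0.04,0.09,0,0,0,0,0],
    [-0.0565,0.119,0,0,0,0,0],
    [-0.0565,0.119,-0.03,0,0,0,0],
    [-0.0565,0.119,-0.07,0,0,0,0],
    [-0.0565,0.119,-0.1,0,0,0,0],
    [-0.0565,0.119,-0.115,0,0,0,0],
    [-0.0565,0.119,-0.115,0,0,0,0],
    [-0.0565,0.119,-0.115,0,0,0,0],
    [-0.0565,0.119,-0.115,0,0,0,0]
  ]
}}

```text
clock: 12.4
eef_pos: [473.0, 116.8, 86.4]
eef_rot: [-3.141, -0.002, -0.229]
wrist_force: [0.8, -0.3, -0.0]
finger_gap: 0.4
```

```bash
python3 - <<'E'
from h import *
s0=manip.read_state();print(s0['clock'],s0['eef_pos'],s0['wrist_force'])
a=cam('side')['pixels'][180:285,150:310];b=cam('wrist')['pixels']
cv2.imwrite('pics/t1.png',np.hstack([cv2.resize(a,(457,300),interpolation=cv2.INTER_CUBIC),b[150:300:1,170:340][:, :].repeat(2,0).repeat(2,1)]))
E
```

```text
12.4 [472.98408663 116.80092373  86.44467867] [ 0.7633642  -0.28967305 -0.02577264]
```

View pics/t1.png

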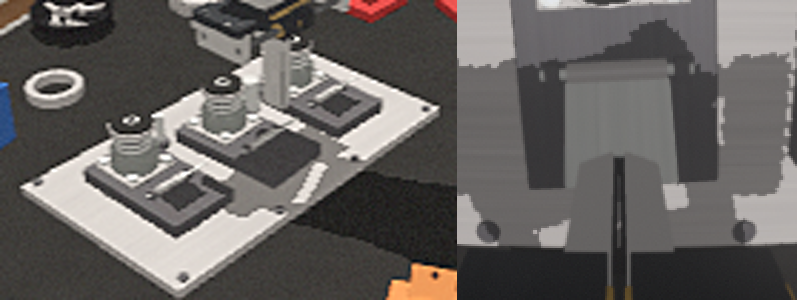

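The fingertip is centred over the middle blade. I'll descend, watching the force.

Call:
{"fn": "jog_arm", "kwargs": {
  "commands": [
    [0,0,-0.01,0,0,0,0],
    [0,0,-0.018,0,0,0,0],
    [0,0,-0.024,0,0,0,0],
    [0,0,-0.03,0,0,0,0],
    [0,0,-0.034,0,0,0,0],
    [0,0,-0.038,0,0,0,0],
    [0,0,-0.042,0,0,0,0],
    [0,0,-0.045,0,0,0,0],
    [0,0,-0.047,0,0,0,0],
    [0,0,-0.047,0,0,0,0]
  ]
}}

```text
clock: 13.75
eef_pos: [472.4, 116.7, 38.3]
eef_rot: [3.142, 0.0, -0.229]
wrist_force: [-1.3, -0.2, 0.4]
finger_gap: 0.2
```

Call:
{"fn": "jog_arm", "kwargs": {
  "commands": [
    [0,0,-0.0005,0,0,0,0],
    [0,0,-0.001,0,0,0,0],
    [0,0,-0.0015,0,0,0,0],
    [0,0,-0.002,0,0,0,0],
    [0,0,-0.0025,0,0,0,0],
    [0,0,-0.003,0,0,0,0],
    [0,0,-0.003,0,0,0,0],
    [0,0,-0.003,0,0,0,0],
    [0,0,-0.003,0,0,0,0],
    [0,0,-0.003,0,0,0,0]
  ]
}}

```text
clock: 15.0
eef_pos: [472.5, 116.8, 36.2]
eef_rot: [-3.141, -0.0, -0.229]
wrist_force: [-5.8, -0.8, 14.4]
finger_gap: 0.8
```

```bash
python3 - <<'E'
from h import *
s0=manip.read_state();print(s0['clock'],s0['eef_pos'],s0['wrist_force'])
a=cam('side')['pixels'][180:285,150:310];b=cam('wrist')['pixels']
cv2.imwrite('pics/t2.png',np.hstack([cv2.resize(a,(457,300),interpolation=cv2.INTER_CUBIC),b[150:300:1,170:340][:, :].repeat(2,0).repeat(2,1)]))
E
```

```text
15.0 [472.4893597  116.79167951  36.16927804] [-5.78298389 -0.75734277 14.38286786]
```

View pics/t2.png

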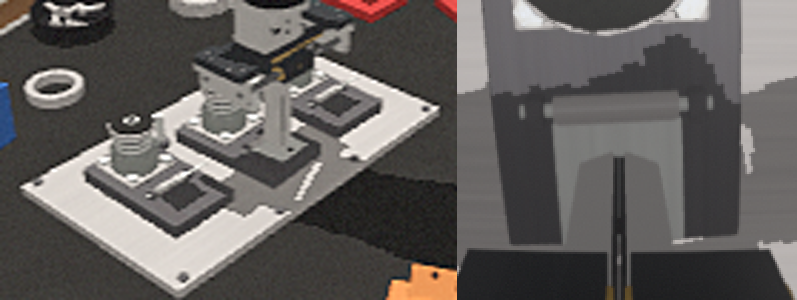

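The force rose to 14 N at z = 36, the expected stop height, so the blade is on its stop. I'll lift straight up, move back to the right and check.

Call:
{"fn": "jog_arm", "kwargs": {
  "commands": [
    [0,0,0.005,0,0,0,0],
    [0,0,0.03,0,0,0,0],
    [0,0,0.07,0,0,0,0],
    [0,0,0.12,0,0,0,0],
    [0,0,0.165,0,0,0,0],
    [0.02,-0.045,0.165,0,0,0,0],
    [0.04,-0.09,0.165,0,0,0,0],
    [0.056,-0.119,0.165,0,0,0,0],
    [0.056,-0.119,0.165,0,0,0,0],
    [0.056,-0.119,0.165,0,0,0,0]
  ]
}}

```text
clock: 16.35
eef_pos: [528.1, -1.8, 200.3]
eef_rot: [-3.142, 0.0, -0.229]
wrist_force: [0.3, 1.0, 0.2]
finger_gap: 0.6
```

```bash
python3 - <<'E'
from h import *
import pickle
o=pickle.load(open('c4.pkl','rb'))
d={n:cam(n) for n in ['scene','side','wrist']}
s=manip.read_state();print(s['clock'],s['eef_pos'],s['wrist_force'])
w=d['wrist']['pixels'];cv2.imwrite('pics/f1.png',cv2.resize(w[130:300,30:230],None,fx=3.5,fy=3.5,interpolation=cv2.INTER_CUBIC))
cv2.imwrite('pics/f2.png',np.vstack([cv2.resize(x['side']['pixels'][180:285,150:310],(457,300),interpolation=cv2.INTER_CUBIC) for x in (o,d)]))
cv2.imwrite('pics/f3.png',d['scene']['pixels'])
E
```

```text
16.5 [528.19782012  -1.38996652 200.57397337] [ 0.6968678  -0.35274163  1.43947681]
```

View pics/f1.png

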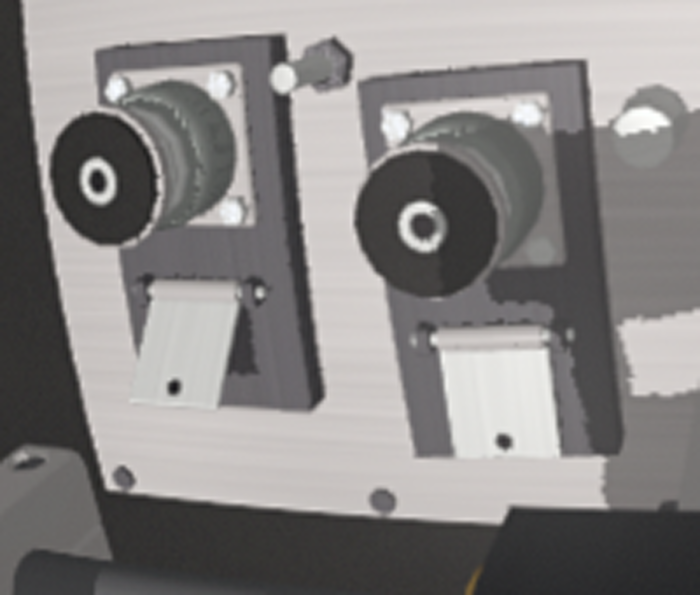

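View pics/f2.png

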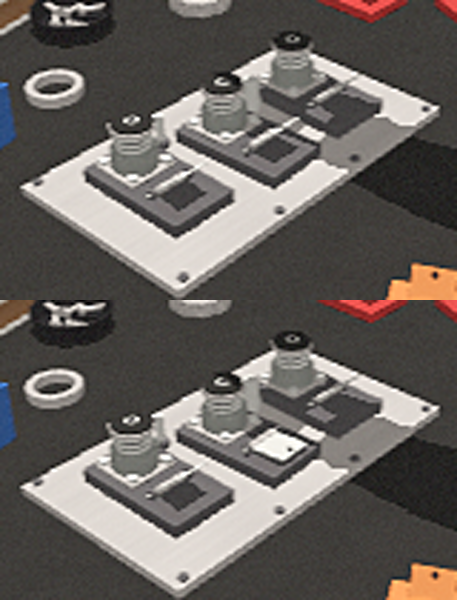

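View pics/f3.png

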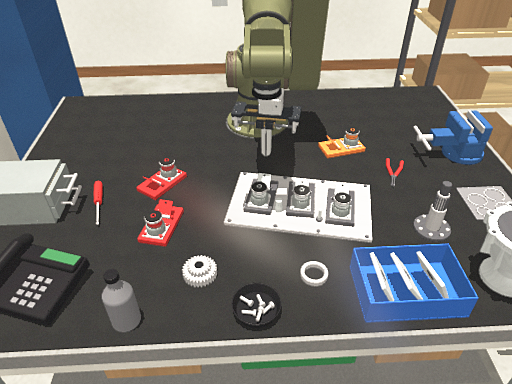

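The middle tag is flat, the other two are up, and nothing else has moved. Handing in.

```bash
python3 - <<'E'
from h import *
print(manip.sign_off())
E
```

```text
the job is handed in; nothing more can be done
None
```

I pressed the three pads in order from left to right, found the middle mount to be the softest, and folded its tag down. I handed the job in at about 16.5 s; the sign-off gives no verdict.

| Pad | Force | Depth | Verdict |
|---|---|---|---|
| Left | about 7.5 N | 5.2 mm, then pressed about 1.5 mm deeper | sound |
| Middle | about 3.2 N | 8 mm (roughly 2.4 N at half travel) | softest |
| Right | about 12 N | 6.8 mm | sound |

- **Tag:** I pushed the middle tag down until the force rose to 14 N at 36 mm height, which is where its stop should be.
- **Last pictures:** The middle tag lies flat and the other two are still up. The blocks and loose parts look unmoved, judged by eye, and the arm is clear of everything.
- **Measurements that disagreed:** The fixed cameras and the wrist camera differed by about 3 mm on the middle pad's position, so I placed the tag push from the wrist view. The middle pad also went about 2 mm deeper than half travel, still short of its stop. There were small sideways forces: about 3 N on the middle pad, and 5 to 6 N on the right pad and the tag.

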